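# Spin down the slack wing nut on a transport crate's hold-down batten

### The arm

A 6-joint arm with a two-finger parallel gripper is mounted at the origin on the work surface. World frame = base frame: x ahead of the robot, y to its left, z up, the work surface at z = 0. Lengths are in m, angles in rad, forces in N, time in s.
With the tool pointing down it reaches from about 0.3 to 0.875 m from the base axis. Payload 6.4 kg.
Tool frame: the origin (TCP) lies midway between the tips of the shut fingers; the grasp point (between the pads) lies 19 mm behind it (robot.grip_depth is the distance from the TCP to the grasp point, in m); z points along the fingers, y is the line along which they close (so a half turn about z gives the same grasp; the last joint's range is limited). The gripper opens to 88 mm and grips with 3 to 60 N. Pads are 18 mm wide; open, the fingers measure 123 mm over their backs; the gripper's body (75 mm by 187 mm) begins 45 mm behind the grasp point.
Start: joints at [1.076, 0.181, 1.607, -0, 1.354, -0.206], TCP at [0.164, 0.551, 0.239] pointing down, gripper open.
Joint ranges: [-2.99, 2.99], [-0.89, 2.07], [0.3, 2.58], [-1.14, 4.28], [0, 2.63], [-3.12, 3.12]. Speed limits (rad/s): [2.57, 2.57, 3.01, 3.14, 3.14, 3.14].

### API

Orientations are given as a unit quaternion [x, y, z, w].
In Python, from plant import robot gives the robot as it stands. The module is installed in compiled form; this text tells all that it offers. Calls block until the motion is done:
- robot.movep(position, orientation): joint-space move of the TCP to a pose.
- robot.move_linear(position, max_speed=0.15, frame=None, max_force=None): straight line of the TCP; frame=None keeps the orientation; max_speed is the mean speed in m/s. With max_force (N) it stops when the force on the tool has changed by that much, and returns True; else False.
- robot.move_j(angles): joint-space move.
- robot.gripper_to(opening): opening from 0.0 (shut) to 1.0 (fully open); the grip force is fixed at half the most; returns when the fingers have stopped.
- robot.dwell(seconds).
- robot.solve_ik(position, orientation): joint angles nearest the present ones, or None.
- robot.observe(): the state.
- robot.get_image(name): name is "scene" or "side" or "wrist"; returns (picture, depth): 420x560x3 uint8, blue, green, red; 420x560 float32, m along the optical axis (not along the pixel's ray), 0 where there is no reading.
- robot.camera_info(name): a dict with "camera_matrix" (3x3 intrinsics, pixels), "dist" ([k1, k2, p1, p2, k3] as OpenCV has them; the pictures are not rectified), "cam_to_world" (4x4, takes a point from camera to world coordinates). Camera axes: x right, y up, looking along -z (the intrinsics and any distortion apply to the point x, -y, -z); pixel columns grow to the right and rows downward; lengths in m; the calibration is good to about 2 mm. A picture is of the moment at which its call begins: read the wrist's pose just before it. camera_info takes no time and is no camera call; for the wrist camera it gives the pose at the moment of the call.
A pose or a line that the arm cannot do raises robot.MotionError and nothing moves.
- robot.finish_job(): hands the job in; it is judged then, once.
Trained networks look in the newest picture that a camera, given by its name, has taken for a name from the list of things; names that differ only in an ending like _2 or _b are one class to them, and where a whole thing is asked for, a point or a joint stands for the part that bears it (a point fixed in the world has none). Each returns a list of dicts, best first, with "score" (0 to 1); they miss things now and then, are a little off and sometimes report something else, mostly with a low value. They report only what shows in the picture. A call takes as long as a camera call. They do not tell look-alikes from the thing itself.
- robot.boxes_of(name, camera): "rect" ([centre column, centre row, width, height] in pixels, round what is visible of it).
- robot.masks_of(name, camera): "pixels" (420x560 bool, what is visible of it) and "rect" ([centre column, centre row, width, height] in pixels, round what is visible of it).
- robot.spot_point(name, camera): "centre" ([row, column] in pixels: a listed point, or the origin of a listed thing).
The state is a dict: "t": time; "q": joint angles; "joint_velocities": joint speeds; "joint_efforts": joint torques, N m; "position": TCP position; "ee_rot": TCP orientation; "force": force on the tool from outside, world axes, zero at the start; "moment": the same for the moment, N m; "finger_gap": opening from 0.0 (shut) to 1.0 (fully open); "finger_force": force on a finger pad.
Only numpy, scipy, OpenCV 4.12 (cv2) and the standard library are available. Lean on these libraries where they do the work, as an engineer would, in place of code of your own. Each camera call takes 0.05 s, during which the arm holds its last target. There are 200 camera calls.

### The job

The wooden plane in the open transport crate is still loose under its hold-down batten. With repeated fingertip strokes against one wing at a time, spin the slack wing nut at the crate's left-hand end (seen from the robot) clockwise, seen from above, until it is finger-tight and the batten presses on the plane; then take the hand away. Push lightly, never pinch or grip the nut, and leave the plane and everything else where it lies.

Things in the scene. Friction and masses are not known exactly. Their poses are not given: they have to be found in the camera images.
- crate: open plywood transport crate, fixed to the table, 274 (its x) by 346 (its y) by 138 mm high outside, walls 12 mm, inner floor (cork) 18 mm above the table. Origin: centre of its underside. Its +y axis points from its middle to the end with the slack nut (the robot's left, within 0.5 rad of the robot's +y). The two 12 mm studs with the nuts stand at x = -55 mm, y = +125 (slack) and -125 mm (tight)
- end_wall (a point): point on the top inner edge of the crate's end wall beside the slack nut, 36 mm in the crate's +y from the nut's axis. The wall is 138 mm high, above the hub, so a fingertip cannot pass between nut and wall; on the other three sides nothing as high as the hub stands within 60 mm of the axis
- nut_axis (a point): on the slack wing nut's axis, at the nut's underside = the washer's top (batten's top 2.5 mm lower). It sinks with the nut, 4 mm per turn, to 103 mm above the table when tight. Steel nut: hub 23 mm across, 14 mm high, two flat upright wings opposite each other, 64 mm tip to tip; the stud comes up through the hub to 128 mm above the table
- tight_nut (a point): the same point of the other wing nut, at the crate's far end from it, which is already tight and does not turn
- wing_a: one wing of the slack nut: a flat upright ear 24 mm across and 5 mm thick. Origin: middle of the ear, 20 mm from the nut's axis and 20 mm above the nut's underside; it reaches from 8 to 32 mm from the axis and 4 to 32 mm above the underside. Its x axis points radially outward, its y axis across its flat faces, z up
- wing_b: the other wing, opposite, same shape and axes (x radially outward)
- wing_nut (a joint): turn of the slack nut in rad, grows clockwise seen from above (tightening), 4 mm down per turn. Starts between 0 and 2.6; the batten begins to press on the plane at 6.6; at 7.8 the nut is finger-tight and stops, softly: the wings then give about 0.8 N m per rad and spring back when let go. Below that about 2 N on a wing turns it and it stays where it is left
- batten: beech hold-down batten 36 by 300 by 18 mm across the crate (along the crate's y), with a rubber strip below, held on the two studs; its slack end stands up to 4 mm high until the nut draws it down. Origin: under the tight nut, at the underside of the batten
- plane: wooden smoothing plane lying loose on the crate's floor, across and under the batten: body 220 by 64 by 62 mm, steel iron and wedge standing about 50 mm above it. Origin: centre of its sole, x along its length
- small_plane: bystander: small dark wooden plane, 110 by 44 by 42 mm, standing in the crate near the slack nut. Origin: centre of its sole
- mallet: bystander: wooden mallet head with a short handle standing up, 60 mm across, 135 mm high, standing in the crate at the tight end. Origin: centre of its underside
- wax_tin: bystander on the table: round tin, 82 mm across and 45 mm high. Origin: centre of its underside
- brush: bystander on the table: flat brush lying down, about 200 mm long. Origin: its underside
- gauge: bystander on the table: wooden marking gauge, 220 mm long, 60 mm high. Origin: at table height below its stem
- jack_plane: bystander on the table: long wooden plane with a handle, 300 by 66 by 135 mm. Origin: centre of its sole
Not all that is in view belongs to the job. What is shaped like the plane but red is not meant.

How it is judged:
At the end, for the whole second after the job is handed in: the slack nut is finger-tight (joint above 7.4 rad) and at rest, the batten presses on the plane with more than 6 N, and the plane lies still within 12 mm of where it was (value of joint wing_nut above 7.4 rad and contact force between batten and plane above 6 N and distance of plane from where it was at the start of the episode below 0.012 m and velocity of joint wing_nut between -0.1 and 0.1 rad/s and linear speed of plane below 0.02 m/s); the robot touches nothing.
It fails at once if the nut is gripped by both wings at once (contact force between the fingers and wing_a above 0.5 N and contact force between the fingers and wing_b above 0.5 N).
It fails at once if a wing is pinched or shoved with more than 25 N (contact force between the fingers and wing_a above 25 N or contact force between the fingers and wing_b above 25 N).
It fails at once if the plane is lifted or shifted by more than 12 mm (distance of plane from where it was at the start of the episode above 0.012 m).
It fails at once if the batten is pressed down by hand with more than 25 N (contact force between the arm and batten above 25 N).
It fails at once if a bystander is moved by more than 30 mm (distance of any of small_plane, mallet, wax_tin, brush, gauge, jack_plane from where it was at the start of the episode above 0.03 m).
It also fails if it takes over 59 s, if anything falls off the work surface, if the arm or the gripper's body presses on something with over 40 N, if the wrist force passes 120 N, or if a joint passes its speed limit or range.

## Working session

There is one attempt and no reset: what is moved stays moved. The work goes in short steps, each a Python script; the robot and the scene stay as the last script left them, time stands still between calls to the robot, and variables do not carry over. Pictures are saved under pics/ and viewed, at most 10 in all, crops included, and the job is handed in when it is done.

```bash
mkdir -p pics
cat > h.py <<'E'
import numpy as np, cv2
from plant import robot
def world(cam,pts,depth=None,z=None,info=None):
    """pts: Nx2 (col,row). with depth image, or intersect plane z"""
    i=info or robot.camera_info(cam); K=np.array(i["camera_matrix"],float); T=np.array(i["cam_to_world"])
    pts=np.asarray(pts,float).reshape(-1,2)
    n=cv2.undistortPoints(pts.reshape(-1,1,2),K,np.array(i["dist"],float)).reshape(-1,2)
    d=np.c_[n[:,0],-n[:,1],-np.ones(len(n))]
    if z is None:
        s=depth[pts[:,1].round().astype(int).clip(0,419),pts[:,0].round().astype(int).clip(0,559)]
        return (d*s[:,None])@T[:3,:3].T+T[:3,3]
    w=d@T[:3,:3].T; s=(z-T[2,3])/w[:,2]
    return w*s[:,None]+T[:3,3]
E
cat > a.py <<'E'
from h import *
np.set_printoptions(precision=4,suppress=True)
ims=[]
for c in ("scene","side","wrist"):
    im,d=robot.get_image(c); cv2.imwrite(f"pics/{c}0.png",im); np.save(f"pics/{c}0.npy",d)
    i=robot.camera_info(c); print(c,np.array(i["cam_to_world"])[:3].tolist())
    for n in ("nut_axis","tight_nut","end_wall","wing_a","crate"):
        for r in robot.spot_point(n,c)[:3]:
            p=[r["centre"][1],r["centre"][0]]
            print(n,round(r["score"],2),np.round(p,1),world(c,[p],d)[0],world(c,[p],z=.105)[0])
print(robot.observe())
E
python3 a.py
```

```text
scene [[-0.017257121349285354, -0.7299152604767333, 0.6833197672290173, 1.3527092712301807], [0.9996901685201097, -0.00033529322156376204, 0.024888843739515693, -0.00573218599497614], [-0.017937634374980766, 0.6835375630509548, 0.7296948959471975, 1.0499994630743568]]
nut_axis 0.5 [417.3 240. ] [0.5239 0.3898 0.0451] [0.5733 0.3663 0.105 ]
nut_axis 0.48 [310.7 225.2] [0.5299 0.0636 0.1194] [0.5172 0.0646 0.105 ]
tight_nut 0.55 [227.2 218.6] [ 0.5114 -0.1801  0.1272] [ 0.4912 -0.1843  0.105 ]
tight_nut 0.3 [223.7 228.2] [ 0.5249 -0.192   0.0999] [ 0.5293 -0.191   0.105 ]
end_wall 0.98 [326.5 216. ] [0.5096 0.1094 0.1367] [0.4803 0.1133 0.105 ]
end_wall 0.31 [307.8 270.2] [0.7046 0.0486 0.1415] [0.6786 0.0508 0.105 ]
wing_a 0.49 [268.2 256.5] [ 0.6232 -0.0577  0.0924] [ 0.6328 -0.057   0.105 ]
wing_a 0.48 [304.6 223. ] [0.5407 0.0449 0.1409] [0.5085 0.0469 0.105 ]
wing_a 0.44 [315.4 215.9] [0.5089 0.0773 0.1363] [0.48   0.0801 0.105 ]
crate 0.57 [264.7 261.2] [ 0.6314 -0.0676  0.0815] [ 0.649  -0.0661  0.105 ]
side [[0.9748396710897719, 0.16762219010445312, -0.14693677910643038, 0.3030
[... 926 characters left out ...]
23, 0.08588999300687646, 0.5734458370723722], [-0.0003750696182121152, -0.3010069119642708, 0.9536218843296925, 0.38532073390047794]]
tight_nut 0.28 [199. 301.] [0.2901 0.386  0.0215] [0.2438 0.429  0.105 ]
{'t': 0.9, 'q': array([ 1.0757,  0.1808,  1.607 ,  0.    ,  1.3538, -0.2063]), 'joint_velocities': array([-0.0018,  0.0012,  0.0018,  0.0005,  0.0001, -0.0011]), 'joint_efforts': array([  0.0007, -43.3816, -34.2175,   0.0703,   0.0307,  -0.0001]), 'position': array([0.1637, 0.5512, 0.2387]), 'ee_rot': array([ 0.1439,  0.9896,  0.    , -0.    ]), 'force': array([ 0.1837, -0.3274, -0.1941]), 'moment': array([ 0.097 , -0.0024,  0.0807]), 'finger_force': 0.0, 'finger_gap': 0.9971570771501378}
```

```bash
python3 -c "
import cv2
a=cv2.imread('pics/scene0.png');b=cv2.imread('pics/side0.png')
cv2.imwrite('pics/c1.png',cv2.resize(a[170:340,180:400],(776,600),interpolation=cv2.INTER_CUBIC))
cv2.imwrite('pics/c2.png',cv2.resize(b[120:330,190:450],(743,600),interpolation=cv2.INTER_CUBIC))"
```

```text
(no output)
```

View pics/c1.png

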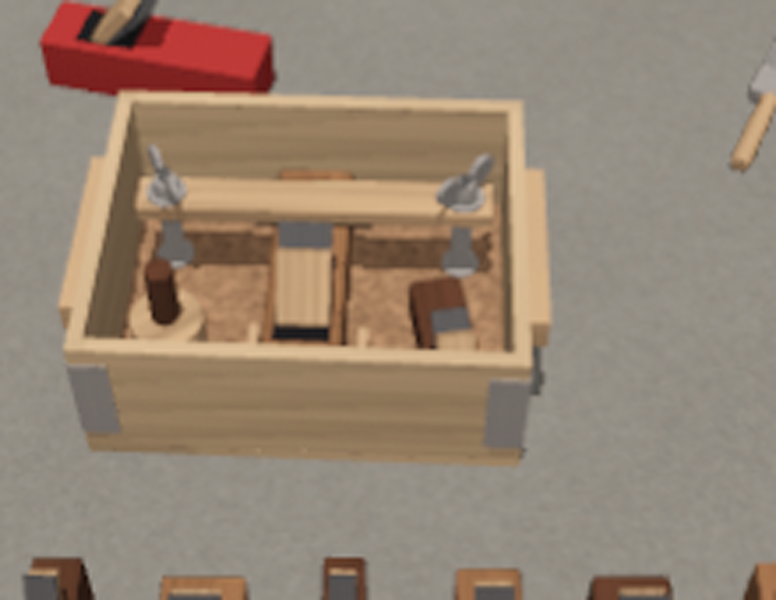

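View pics/c2.png

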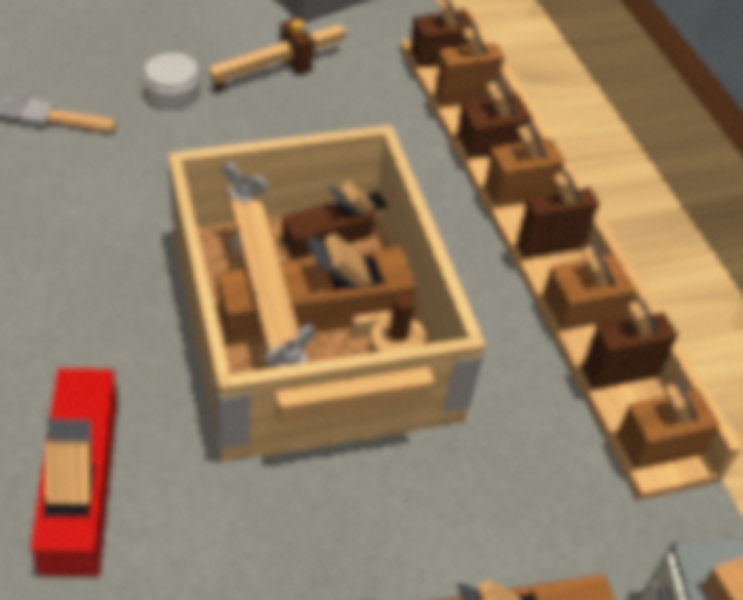

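The slack nut is at the right end in the scene crop (crop px ~465,185, about world (0.527, 0.055)). The tight nut is at the left end (~165,185). I'll take a closer look with the wrist camera.

```bash
cat > b.py <<'E'
from h import *
np.set_printoptions(precision=4,suppress=True)
robot.gripper_to(0.0)
robot.movep([.515,.05,.26],[0,1,0,0])
i=robot.camera_info("wrist"); im,d=robot.get_image("wrist"); cv2.imwrite("pics/w1.png",im); np.save("pics/w1.npy",d)
import pickle; pickle.dump(i,open("pics/w1.pkl","wb"))
for n in ("nut_axis","end_wall","wing_a"):
    for r in robot.spot_point(n,"wrist")[:3]:
        p=[r["centre"][1],r["centre"][0]]
        print(n,round(r["score"],2),np.round(p,1),world("wrist",[p],d)[0],world("wrist",[p],z=.107)[0])
o=robot.observe(); print(o["t"],o["q"],o["position"],o["force"],o["finger_gap"])
E
python3 b.py
```

```text
nut_axis 0.73 [295.2 200.4] [0.5109 0.0629 0.1229] [0.5151 0.0636 0.107 ]
nut_axis 0.63 [201.1 223.8] [ 0.5506 -0.0462  0.0811] [ 0.5415 -0.0385  0.107 ]
end_wall 0.98 [334.6 212.8] [0.5194 0.1004 0.1373] [0.5287 0.106  0.107 ]
wing_a 0.63 [310.1 197.8] [0.5042 0.0761 0.1386] [0.5122 0.0791 0.107 ]
wing_a 0.56 [280.3 224.6] [0.5305 0.048  0.1402] [0.5423 0.0476 0.107 ]
4.5917 [-0.1317  0.0327  1.7257  0.      1.3833 -1.7036] [0.5149 0.0506 0.26  ] [-0.0947 -0.5661 -0.0091] 0.00435935503608669
```

View pics/w1.png

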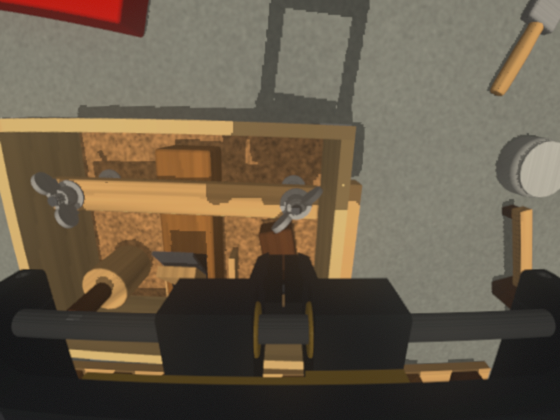

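The wrist view shows the slack nut at about (295,203), with its wings running from (278,230) to (318,190). The end wall is at column ~340. Next I'll fit the axis and the wing line from the depth image.

```bash
cat > c.py <<'E'
from h import *
import pickle
np.set_printoptions(precision=4,suppress=True)
def cloud(cam,d,info,box):
    r0,r1,c0,c1=box
    g=np.mgrid[r0:r1,c0:c1].reshape(2,-1).T[:,::-1]
    P=world(cam,g,d,info=info); return P,g
if __name__=="__main__":
    i=pickle.load(open("pics/w1.pkl","rb")); d=np.load("pics/w1.npy")
    P,g=cloud("wrist",d,i,(150,260,220,360))
    c=np.array([.515,.062]); 
    m=(P[:,2]>.1265)&(np.hypot(*(P[:,:2]-c).T)<.042)&(P[:,1]<.095)
    Q=P[m]; print("wing pts",m.sum(),Q.mean(0),Q[:,2].max(),np.percentile(Q[:,2],[10,50,90,98]))
    top=Q[Q[:,2]>.132]; mu=top[:,:2].mean(0); w,v=np.linalg.eigh(np.cov((top[:,:2]-mu).T)); ax=v[:,1]
    s=(top[:,:2]-mu)@ax; print("dir",np.degrees(np.arctan2(ax[1],ax[0])),"ext",s.min(),s.max(),"mid",mu+ax*(s.min()+s.max())/2,"mu",mu,"width",np.sqrt(w))
    hub=P[(P[:,2]>.113)&(P[:,2]<.125)&(np.hypot(*(P[:,:2]-c).T)<.02)]; print("hub",len(hub),hub.mean(0),np.percentile(hub[:,2],[10,50,90]))
    # walls: points at z ~ .138
    P,g=cloud("wrist",d,i,(120,260,300,370)); wl=P[(abs(P[:,2]-.138)<.004)&(P[:,1]>.09)&(P[:,0]<.55)]; 
    print(len(wl))
    for x in np.arange(.45,.55,.02):
        k=wl[abs(wl[:,0]-x)<.006]
        if len(k): print(x,k[:,1].min(),k[:,1].max())
    # batten top far field edges
    P,g=cloud("wrist",d,i,(150,240,60,330)); b=P[(abs(P[:,2]-.1)<.012)]
    for y in np.arange(-.15,.05,.03):
        k=b[abs(b[:,1]-y)<.004]
        if len(k): print("bat",y,np.percentile(k[:,0],[3,97]),k[:,2].mean())
E
python3 c.py
cat > d.py <<'E'
from h import *
i=robot.camera_info("side");d=np.load("pics/side0.npy")
from c import cloud
P,g=cloud("side",d,i,(165,205,255,300))
m=(P[:,2]>.1265)&(np.hypot(P[:,0]-.517,P[:,1]-.062)<.042)&(P[:,1]<.092)
print("side",m.sum(),P[m].mean(0),P[m].min(0),P[m].max(0))
i=robot.camera_info("scene");d=np.load("pics/scene0.npy")
P,g=cloud("scene",d,i,(200,240,290,335))
m=(P[:,2]>.1265)&(np.hypot(P[:,0]-.517,P[:,1]-.062)<.042)&(P[:,1]<.092)
print("scene",m.sum(),P[m].mean(0),P[m].min(0),P[m].max(0))
E
python3 d.py
```

```text
wing pts 789 [0.5124 0.0592 0.1838] 0.27063152549925806 [0.1286 0.1386 0.2667 0.2694]
dir 123.70162392606804 ext -0.028297270314485982 0.03124511462324202 mid [0.5101 0.0587] mu [0.5109 0.0575] width [0.01   0.0147]
hub 211 [0.5144 0.0626 0.1201] [0.1146 0.1211 0.1245]
1809
0.45 0.09001923388280147 0.11476184668607937
0.47000000000000003 0.1012114872740296 0.11373274536261516
0.49000000000000005 0.10031126665484667 0.11306897163032918
0.51 0.09957056836701975 0.11234760737429941
0.53 0.09878993817058927 0.11122593152112703
0.55 0.09833240425186031 0.11021949490254176
bat -0.15 [0.493  0.5265] 0.10182029130022985
bat -0.12 [0.4944 0.5276] 0.1021876083163047
bat -0.09 [0.4956 0.5287] 0.10261745678995889
bat -0.06 [0.496  0.5297] 0.10289751413198493
bat -0.03 [0.4971 0.5312] 0.10337589207985722
bat 0.0 [0.4982 0.5322] 0.10366676816248703
bat 0.03 [0.4994 0.5335] 0.10413935750655655
side 41 [0.5204 0.0588 0.1332] [0.4992 0.0347 0.1267] [0.5413 0.0813 0.1399]
scene 68 [0.5208 0.0655 0.1336] [0.4973 0.0434 0.1267] [0.5412 0.0917 0.1414]
```

```bash
sed -i 's/m=(P\[:,2\]>.1265)&/m=(P[:,2]>.130)\&(P[:,2]<.143)\&/; s/c=np.array.*/c=np.array([.5175,.063])/; s/<.042)&(P\[:,1\]<.095)/<.037)\&(P[:,1]<.095)/' c.py; python3 c.py | head -3
```

```text
wing pts 340 [0.5171 0.0647 0.1361] 0.1420020440958858 [0.1314 0.1368 0.1397 0.1405]
dir 133.526805608885 ext -0.030721925061282414 0.029687243986021364 mid [0.5178 0.064 ] mu [0.5175 0.0644] width [0.0016 0.02  ]
hub 210 [0.5148 0.0621 0.1201] [0.1146 0.1211 0.1245]
```

Axis ≈ (0.5177, 0.0635), wings at 133.5°/−46.5°, with about 7 rad left. The first stroke pushes the −46.5° wing with the shut fingertips.

```bash
cat > s.py <<'E'
from h import *
C=np.array([.5177,.0635]); Z=.123
def pose(phi,z=Z,r=24,back=0):
    """finger face (18 mm radial, 35 mm tangential) touches a wing lying at world angle phi (deg)"""
    a=np.radians(phi); u=np.array([np.cos(a),np.sin(a)]); t=np.array([-u[1],u[0]])
    p=C+u*r*1e-3+t*(2.5+17.5+back)*1e-3
    y=a+np.pi                       # yaw of tool x
    return [*p,z],[np.cos(y/2),np.sin(y/2),0,0]
def F(): return np.array(robot.observe()["force"])
def insert(phi):
    robot.movep(*pose(phi,.20)); robot.dwell(.2); f0=F()
    p,q=pose(phi)
    hit=robot.move_linear(p,.06,max_force=6); print("insert hit",hit,"f0",f0.round(1),"df",(F()-f0).round(1))
    if hit: robot.move_linear(pose(phi,.20)[0],.08)
    return hit,f0
def stroke(a,b,step,f0,speed=.03,lim=10):
    ph=a
    while ph>b+.01:
        ph=max(ph-step,b); p,q=pose(ph)
        hit=robot.move_linear(p,speed,frame=q,max_force=12)
        r=np.radians(ph); df=F()-f0
        tang=df@[-np.sin(r),np.cos(r),0]
        print(f"{ph:.0f} hit{int(hit)} tang {tang:.1f} df {df.round(1)}")
        if hit or np.linalg.norm(df)>lim: print("STOP");break
    return ph
def leave(ph,back=6):
    robot.move_linear(pose(ph+3,back=back)[0],.04); p=robot.observe()["position"]
    robot.move_linear([p[0],p[1],.20],.1)
E
cat > r1.py <<'E'
from s import *
hit,f0=insert(-28)
if not hit:
    ph=stroke(-28,-228,20,f0); leave(ph)
o=robot.observe(); print(o["t"],o["q"].round(2))
E
python3 r1.py
```

```text
insert hit False f0 [-0.5  0.  -0.8] df [0.6 0.1 1.5]
-48 hit0 tang -0.3 df [-0.5  0.   0.7]
-68 hit0 tang 1.6 df [1.3 1.2 1. ]
-88 hit0 tang 2.1 df [2.1 0.5 1.3]
-108 hit0 tang 1.7 df [ 1.6 -0.4  1.4]
-128 hit0 tang 2.3 df [ 2.4 -0.6  0.4]
-148 hit0 tang 1.1 df [ 0.8 -0.8  0.5]
-168 hit0 tang 1.1 df [ 0.8 -1.   0.2]
-188 hit0 tang 0.5 df [ 0.4 -0.6  0.2]
-208 hit0 tang 1.2 df [-0.2 -1.3  0.3]
-228 hit0 tang -0.1 df [0.  0.1 0.1]
13.1333 [-0.12  0.02  1.86 -0.    1.26  2.29]
```

```bash
cat > look.py <<'E'
from s import *
from c import cloud
import sys
def look(name):
    robot.movep([.515,.05,.26],[0,1,0,0]); robot.dwell(.2)
    i=robot.camera_info("wrist"); im,d=robot.get_image("wrist")
    cv2.imwrite(f"pics/{name}.png",cv2.resize(im[140:260,210:370],(800,600),interpolation=cv2.INTER_CUBIC))
    P,g=cloud("wrist",d,i,(150,260,220,360))
    m=(P[:,2]>.1295)&(P[:,2]<.143)&(np.hypot(*(P[:,:2]-C).T)<.036)&(P[:,1]<.097)
    Q=P[m]; mu=Q[:,:2].mean(0); w,v=np.linalg.eigh(np.cov((Q[:,:2]-mu).T)); ax=v[:,1]; s=(Q[:,:2]-mu)@ax
    print("wings dir",np.degrees(np.arctan2(ax[1],ax[0]))%180,"mid",mu+ax*(s.min()+s.max())/2,"width",np.sqrt(w[0]),"top",np.percentile(Q[:,2],95),len(Q),"t",robot.observe()["t"])
if __name__=="__main__": look(sys.argv[1])
E
python3 look.py w2
```

```text
wings dir 144.93661157760815 mid [0.5181 0.0639] width 0.0017150217622248353 top 0.13834559401314223 304 t 16.7083
```

View pics/w2.png

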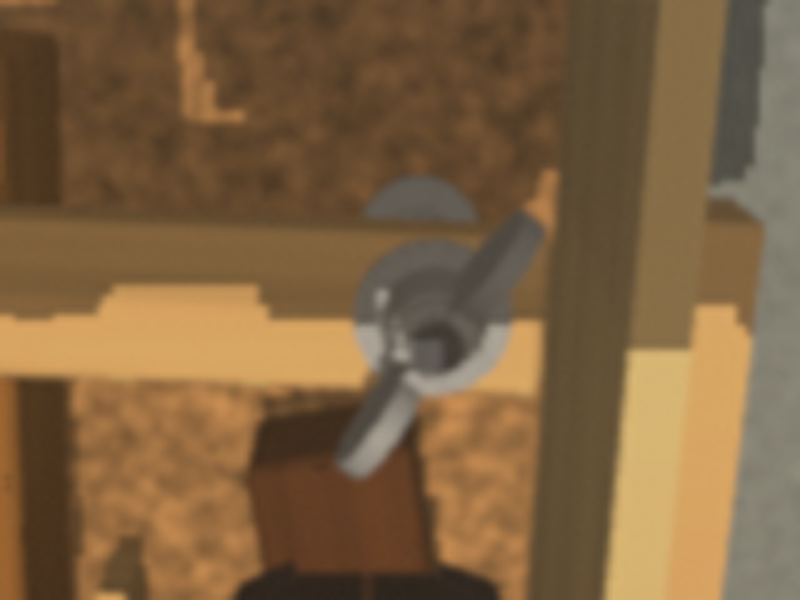

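The wings are now at 145°/−35°, so the nut turned about 168°. The finger face sits ~4.5 mm further back than I assumed. I'll correct for that and start the second stroke, using fine steps in its later part.

```bash
sed -i 's/17.5+back/13+back/' s.py
cat > r2.py <<'E'
from s import *
from look import look
hit,f0=insert(-16)
if not hit:
    ph=stroke(-16,-156,20,f0)
    if ph<=-155.9: ph=stroke(ph,-234,6,f0,speed=.02)
    leave(ph); look("w3")
E
python3 r2.py
```

```text
insert hit False f0 [-0.1  0.5  0. ] df [ 0.1 -0.9  0.6]
-36 hit0 tang 2.2 df [ 0.3  2.4 -0.1]
-56 hit0 tang 3.0 df [1.9 2.6 0.7]
-76 hit0 tang 2.4 df [2.3 0.5 0. ]
-96 hit0 tang 2.0 df [ 2.1  0.9 -0.7]
-116 hit0 tang 2.9 df [ 2.6 -1.2  0.1]
-136 hit0 tang 2.1 df [ 2.3 -0.7 -0.1]
-156 hit0 tang 2.7 df [ 1.4 -2.3 -0.1]
-162 hit0 tang 2.3 df [ 1.8 -1.8 -1.2]
-168 hit0 tang 2.3 df [ 0.5 -2.3 -1.5]
-174 hit0 tang 1.8 df [ 0.7 -1.7 -1.8]
-180 hit0 tang 2.3 df [ 0.8 -2.3 -1.5]
-186 hit0 tang 2.3 df [-0.5 -2.3 -1.2]
-192 hit0 tang 3.2 df [-1.1 -3.  -1.1]
-198 hit0 tang 2.6 df [-0.8 -2.5 -0.7]
-204 hit0 tang 2.5 df [-2.  -1.9 -0.9]
-210 hit0 tang 2.9 df [-2.2 -2.1 -1. ]
-216 hit0 tang 2.2 df [-1.6 -1.5 -0.2]
-222 hit0 tang 2.4 df [-1.8 -1.6 -0.8]
-228 hit0 tang 2.2 df [-2.7 -0.3 -0.5]
-234 hit0 tang 2.2 df [-2.1 -0.8 -1.3]
wings dir 130.41452271663604 mid [0.5182 0.0638] width 0.0016352416554117825 top 0.13643883674786117 260 t 31.075
```

```bash
cat > r3.py <<'E'
from s import *
from look import look
hit,f0=insert(-30)
if not hit:
    ph=stroke(-30,-44,14,f0)
    ph=stroke(ph,-180,5,f0,speed=.025,lim=9.5)
    leave(ph); look("w4")
E
python3 r3.py
```

```text
insert hit False f0 [-0.4  0.7  0.3] df [ 0.1 -0.9 -0.5]
-44 hit0 tang 1.4 df [ 1.5  0.5 -0.5]
-49 hit0 tang 3.4 df [2.6 2.2 0.9]
-54 hit0 tang 2.9 df [2.  2.2 0.7]
-59 hit0 tang 3.0 df [2.3 1.8 1.4]
-64 hit0 tang 2.7 df [1.9 2.3 1.7]
-69 hit0 tang 3.2 df [2.5 2.5 1.4]
-74 hit0 tang 2.8 df [2.2 2.3 0.9]
-79 hit0 tang 3.6 df [3.4 1.4 0.5]
-84 hit0 tang 4.2 df [ 4.1  1.5 -0.8]
-89 hit0 tang 5.9 df [ 5.8  2.1 -0.7]
-94 hit0 tang 7.7 df [ 7.9  1.9 -1.9]
-99 hit0 tang 8.3 df [ 8.8  2.9 -3.4]
STOP
wings dir 91.11775310435543 mid [0.5181 0.0637] width 0.0017433000322583294 top 0.13660150346256006 274 t 39.45
```

View pics/w4.png

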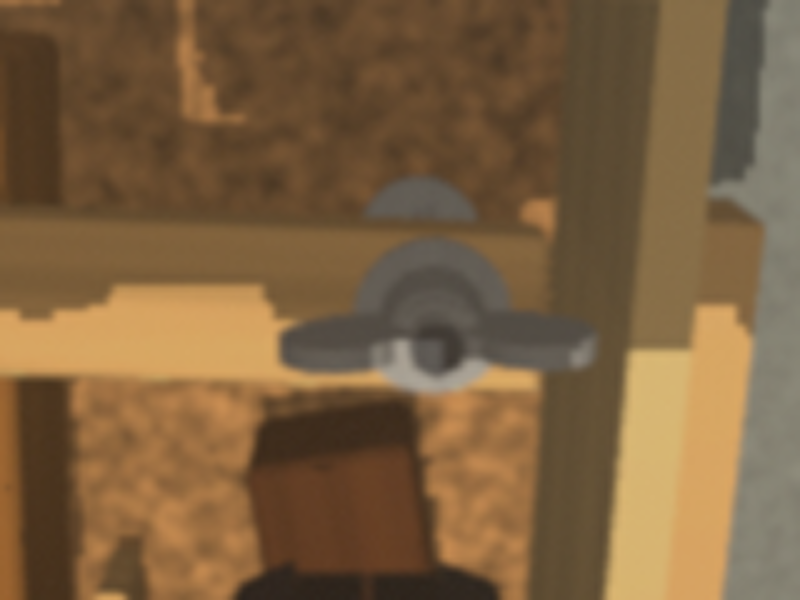

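The wing stopped at −89° after being pushed to about −97° against rising force, which fits the soft stop. I'll give it one short, firmer push to confirm it springs back to the same place.

```bash
cat > r4.py <<'E'
from s import *
from look import look
hit,f0=insert(-68)
if not hit:
    ph=stroke(-68,-86,18,f0)
    ph=stroke(ph,-130,4,f0,speed=.03,lim=13)
    leave(ph); look("w5")
E
python3 r4.py
```

```text
insert hit False f0 [-0.8 -0.3  0.4] df [ 0.1  0.5 -0.8]
-86 hit0 tang 3.3 df [ 3.2  2.3 -0.8]
-90 hit0 tang 6.6 df [ 6.6  2.3 -0.8]
-94 hit0 tang 7.3 df [ 7.5  2.6 -1.5]
-98 hit0 tang 8.1 df [ 8.5  2.2 -2.6]
-102 hit0 tang 9.4 df [10.1  2.3 -3. ]
-106 hit0 tang 10.1 df [11.3  2.5 -4.4]
-110 hit0 tang 11.4 df [12.1  0.1 -5.2]
STOP
wings dir 91.08150415245235 mid [0.518  0.0637] width 0.0017350616534100392 top 0.13628041709283237 269 t 47.3
```

The firmer push sprang back to the same 91.1°, so the nut is against its stop. The hand is clear, so I'm handing the job in.

```bash
python3 -c "
from plant import robot
print(robot.finish_job())"
```

```text
the job is handed in; nothing more can be done
None
```

I handed the job in at about 47 s: the slack wing nut is finger-tight after about 7.0 rad of clockwise fingertip strokes, and it sprang back to the same angle after two pushes; I had no reading of the batten's force on the plane, the hand is clear, and I saw no sign of anything else having moved.

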